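# Find the tired spring finger of the pencil packing jig

## Robot

A 6-joint arm with a two-finger parallel gripper is mounted at the origin on the work surface. World frame = base frame: x ahead of the robot, y to its left, z up, the work surface at z = 0. Lengths are in m, angles in rad, forces in N, time in s.
With the tool pointing down it reaches from about 0.375 to 0.9 m from the base axis. Payload 3.1 kg.
Tool frame: the origin (TCP) lies between the finger pads; the fingertips stand 11 mm ahead of it and the grasp point (between the pads) lies 8 mm behind it; z points along the fingers, y is the direction in which the jaws open and shut (so a half turn about z gives the same grasp; the last joint's range is limited). The gripper opens to 85 mm and grips with 20 to 120 N. Pads are 22 mm wide; open, the fingers measure 114 mm over their backs; the gripper's body (76 mm by 85 mm) begins 54 mm behind the grasp point. The pads swing forward as they close: fully open they stand 13 mm farther back than shut.
Start: joints at [0.955, 0.527, 1.433, -0, 1.181, -0.178], TCP at [0.265, 0.566, 0.242] pointing down, gripper open.
Joint ranges: [-3.08, 3.08], [-0.75, 2.2], [0.22, 2.44], [-1.43, 4.57], [0, 2.65], [-2.85, 2.85]. Speed limits (rad/s): [2.79, 2.79, 3.14, 3.14, 3.14, 3.14].

## Interface

Orientations are given as a unit quaternion [x, y, z, w].
In Python, from station import manip gives the robot as it stands. The module is installed in compiled form; this text tells all that it offers.
- The arm moves only by the tool arm_command, never from a script. Its argument "rows" is a list of rows, each a list of 3 entries, a list of its own where there are three numbers: the shift along the world's x, y, z in mm, then the turn about the world's z in rad, then the closure, from -1 (fully open) to 1 (shut), so that 0 is half open. A call has 1 to 12 rows; each row shifts and turns the commanded pose from where the row before left it; what a row does not reach is not made up. A row lasts 1/8 s, in which the tool goes at most 62.5 mm and 10.7 degrees, less where a joint would pass 70% of its speed; a pose out of reach is approached as far as the arm can. A call with a gripper value outside its range is refused whole. The fingers move at their own pace and stop on an object; "squeeze" is the grip in N (left out, the last holds). Time passes only in rows, so rows that do not move let the fingers close. It gives the time, the measured TCP pose, the force and the opening at its end, in the units of the state.
- manip.sense(): the state, without advancing time (a new reading comes with each control period).
- manip.snapshot(name): name is "scene" or "top" or "wrist"; returns the picture (420x560x3 uint8, blue, green, red); there is no depth.
- manip.get_calibration(name): a dict with "fovy" (degrees; the focal length in pixels is half the picture's height over the tangent of half this angle, whatever the lens; pixels are square), "cx", "cy" (the principal point, pixels), "R" (3x3) and "t" (3): a world point X has camera coordinates R X + t. Camera axes: x right, y down, z forward; pixel columns grow to the right and rows downward; lengths in m; the calibration is good to about 2 mm. A picture is of the moment at which its call begins: read the wrist's pose just before it. get_calibration takes no time and is no camera call; for the wrist camera it gives the pose at the moment of the call.
- manip.sign_off(): hands the job in, once; it reports no verdict.
The state is a dict: "t": time; "q": joint angles; "qd": joint speeds; "tau": joint torques, N m; "tcp_pos": TCP position; "tool_rot": TCP orientation; "force": force on the tool from outside, world axes, zero at the start; "ft_torque": the same for the moment, N m; "finger_gap": opening from 0.0 (shut) to 1.0 (fully open).
Only numpy, scipy, OpenCV 4.12 (cv2) and the standard library are available. Lean on these libraries where they do the work, as an engineer would, in place of code of your own. Each camera call takes 0.05 s, during which the arm holds its last target.

## Task

One of the three spring fingers on the pencil packing jig has gone soft. Going one by one from the robot's left to its right, press each finger's free tip down to its stop and hold it there for a moment to feel how stiff it is, with no more than 20 N; then take the wooden blanking plug and seat it upright and fully home in the socket behind the softest finger, so that this lane is not used. Let go of it and leave the cup, sharpener and pencil box where they are.

Things in the scene. Friction and masses are not known exactly. Their poses are not given: they have to be found in the camera images.
- jig: fixed plywood board 230 x 300 x 16 mm (x, y, z). Origin: centre of its underside; x away from the robot, y to the robot's left (yaw within 0.3 rad). Three look-alike lanes 85 mm apart along y; each has, going away from the robot: a spring finger's free tip, its clamp, a wooden socket block. Which lane stands where changes from start to start; the letters are no guide to stiffness.
- leaf_a: spring finger a: steel strip 16 mm wide, origin at its root in the clamp (clamp top 66 mm over the bench), reaching 75 mm towards the robot (-x) to its tip. The tip goes down 12 mm to a stop and springs back. Force grows evenly from 0 to, just before the stop, 9 to 12 N (sound) or 4 to 5 N (tired); past it about 3.5 N per mm. Over 20 N may bend it.
- tip_a (a point): centre of the top of the 24 x 24 mm dark rubber pad on the free tip of finger a (press here, straight down); at rest 63 mm above the bench; moves with the finger. The rubber gives 1 to 2 mm at 10 N, on top of the finger's own travel. Its clamp begins 68 mm farther from the robot; the neighbour pads are 85 mm away to the side.
- socket_a (a point): centre of the mouth of lane a's socket, in the top (48 mm above the bench) of a 48 x 48 mm wooden block, 146 mm beyond the finger's tip at rest: a round upright hole 28 mm wide, 20 mm deep (floor 28 mm above the bench), mouth chamfered 3 mm. z up.
- leaf_b: spring finger b: steel strip 16 mm wide, origin at its root in the clamp (clamp top 66 mm over the bench), reaching 75 mm towards the robot (-x) to its tip. The tip goes down 12 mm to a stop and springs back. Force grows evenly from 0 to, just before the stop, 9 to 12 N (sound) or 4 to 5 N (tired); past it about 3.5 N per mm. Over 20 N may bend it.
- tip_b (a point): centre of the top of the 24 x 24 mm dark rubber pad on the free tip of finger b (press here, straight down); at rest 63 mm above the bench; moves with the finger. The rubber gives 1 to 2 mm at 10 N, on top of the finger's own travel. Its clamp begins 68 mm farther from the robot; the neighbour pads are 85 mm away to the side.
- socket_b (a point): centre of the mouth of lane b's socket, in the top (48 mm above the bench) of a 48 x 48 mm wooden block, 146 mm beyond the finger's tip at rest: a round upright hole 28 mm wide, 20 mm deep (floor 28 mm above the bench), mouth chamfered 3 mm. z up.
- leaf_c: spring finger c: steel strip 16 mm wide, origin at its root in the clamp (clamp top 66 mm over the bench), reaching 75 mm towards the robot (-x) to its tip. The tip goes down 12 mm to a stop and springs back. Force grows evenly from 0 to, just before the stop, 9 to 12 N (sound) or 4 to 5 N (tired); past it about 3.5 N per mm. Over 20 N may bend it.
- tip_c (a point): centre of the top of the 24 x 24 mm dark rubber pad on the free tip of finger c (press here, straight down); at rest 63 mm above the bench; moves with the finger. The rubber gives 1 to 2 mm at 10 N, on top of the finger's own travel. Its clamp begins 68 mm farther from the robot; the neighbour pads are 85 mm away to the side.
- socket_c (a point): centre of the mouth of lane c's socket, in the top (48 mm above the bench) of a 48 x 48 mm wooden block, 146 mm beyond the finger's tip at rest: a round upright hole 28 mm wide, 20 mm deep (floor 28 mm above the bench), mouth chamfered 3 mm. z up.
- plug_mid (a point): centre (half-way up) of the blanking plug: a loose plain light-wood round peg 24 mm in diameter, 70 mm tall, about 45 g, standing upright on the bench to the robot's right of the jig. z along its axis, up. Fully home in a socket its top stands 98 mm above the bench and its middle 63 mm.
- plug_foot (a point): centre of the plug's lower end face, 35 mm below plug_mid; the foot has a small chamfer.
- pencil_cup: white ceramic cup 72 mm wide, 95 mm tall, with black pencils standing in it to about 190 mm; loose; origin at the centre of its underside. Leave alone.
- sharpener: dark steel block sharpener 45 x 30 x 28 mm; loose; origin at the centre of its underside. Leave alone.
- pencil_box: flat cardboard pencil box 190 x 75 x 22 mm; loose; origin at the centre of its underside. Leave alone.
Not all that is in view belongs to the job. Several things look just like the part that bears plug_mid: the one meant starts farthest to the robot's left.

How it is judged:
On the way, in this order (a step that is already met when the one before it is completed fails the run):
1. the left finger (as the robot sees it) is pressed to its stop: its tip at least 11.3 of the 12 mm down, for 0.2 s (((y of tip_a in the frame of jig above 0.04 m and distance of tip_a from where it was at the start of the episode above 0.0113 m) or (y of tip_b in the frame of jig above 0.04 m and distance of tip_b from where it was at the start of the episode above 0.0113 m) or (y of tip_c in the frame of jig above 0.04 m and distance of tip_c from where it was at the start of the episode above 0.0113 m))), for 0.2 s.
2. the middle finger (as the robot sees it) is pressed to its stop: its tip at least 11.3 of the 12 mm down, for 0.2 s (((y of tip_a in the frame of jig between -0.04 and 0.04 m and distance of tip_a from where it was at the start of the episode above 0.0113 m) or (y of tip_b in the frame of jig between -0.04 and 0.04 m and distance of tip_b from where it was at the start of the episode above 0.0113 m) or (y of tip_c in the frame of jig between -0.04 and 0.04 m and distance of tip_c from where it was at the start of the episode above 0.0113 m))), for 0.2 s.
3. the right finger (as the robot sees it) is pressed to its stop: its tip at least 11.3 of the 12 mm down, for 0.2 s (((y of tip_a in the frame of jig below -0.04 m and distance of tip_a from where it was at the start of the episode above 0.0113 m) or (y of tip_b in the frame of jig below -0.04 m and distance of tip_b from where it was at the start of the episode above 0.0113 m) or (y of tip_c in the frame of jig below -0.04 m and distance of tip_c from where it was at the start of the episode above 0.0113 m))), for 0.2 s.
4. then the plug is in the socket behind the softest finger (((horizontal distance between plug_foot and socket_a below 0.005 m and z of leaf_a in the frame of jig below 0.055975 m) or (horizontal distance between plug_foot and socket_b below 0.005 m and z of leaf_b in the frame of jig below 0.055975 m) or (horizontal distance between plug_foot and socket_c below 0.005 m and z of leaf_c in the frame of jig below 0.055975 m)) and z of plug_foot in the frame of jig between 0.024 and 0.033 m and angle between plug_mid's own z axis and vertical below 0.12 rad), for 0.2 s.
At the end, for the whole second after the job is handed in: The plug stands released and at rest in the socket behind the softest finger: within 5 mm of its centre line, its foot within 5 mm of the socket's floor, leaning less than 0.12 rad; all three fingers are back within 2 mm of rest (all of step 4 and linear speed of plug below 0.02 m/s and distance of each of tip_a, tip_b, tip_c from where it was at the start of the episode below 0.002 m); the robot touches nothing.
It fails at once if a spring finger is loaded with more than 22 N (contact force between anything else and leaf_a above 22 N or contact force between anything else and leaf_b above 22 N or contact force between anything else and leaf_c above 22 N).
It fails at once if the cup, sharpener or pencil box is moved more than 20 mm (distance of any of pencil_cup, sharpener, pencil_box from where it was at the start of the episode above 0.02 m).
It also fails if it takes over 72 s, if anything falls off the work surface, if the arm or the gripper's body presses on something with over 40 N, if the wrist force passes 120 N, or if a joint passes its speed limit or range.

## Working session

There is one attempt and no reset: what is moved stays moved. The work goes in short steps, Python scripts to look and compute and a tool call to move; the robot and the scene stay as the last step left them, time stands still between calls to the robot, and variables do not carry over. Pictures are saved under pics/ and viewed, and the job is handed in when it is done.

Besides the shell and the picture viewer there is one more tool, called after "Call:" in YAML: its name, and indented under it one key for each argument. arm_command: Moves the arm, as the interface text tells. Its arguments: {"type":"object","properties":{"rows":{"type":"array","items":{"type":"array"}},"squeeze":{"type":"number"}},"required":["rows"]}

```bash
mkdir -p pics; python3 - <<'E'
from station import manip
import cv2
print(manip.sense())
for n in ("scene","top","wrist"):
    c=manip.get_calibration(n); print(n,c)
    cv2.imwrite(f"pics/{n}0.png",manip.snapshot(n))
E
```

```text
{'t': 0.0, 'q': array([ 9.54516253e-01,  5.28474411e-01,  1.43391222e+00, -9.38102705e-06,
        1.18138964e+00, -1.78464315e-01]), 'qd': array([-0.0010457 , -0.00029913, -0.00062465,  0.00025671, -0.00160295,
        0.00119163]), 'tau': array([-6.24264776e-04, -4.42350125e+01, -1.78021860e+01, -9.92703008e-05,
        8.28812539e-03,  1.87333984e-05]), 'tcp_pos': array([0.2645232 , 0.56549391, 0.24132537]), 'tool_rot': array([ 2.17161823e-01,  9.76135006e-01, -1.00841665e-03, -4.18527638e-04]), 'force': array([ 0.43943193, -0.33618279, -0.15414056]), 'ft_torque': array([ 0.01402649,  0.02055102, -0.07133329]), 'finger_gap': 0.9969740800120325}
scene {'fovy': 48.15899327566827, 'cx': 274.962650555134, 'cy': 211.15570363327055, 'R': array([[ 0.68813108,  0.72558585, -0.0008923 ],
       [ 0.51200343, -0.48644443, -0.70797197],
       [-0.5141285 ,  0.48672065, -0.70623997]]), 't': array([-0.39082009, -0.25135201,  1.46917053])}
top {'fovy': 42.29145737740935, 'cx': 287.6033391031725, 'cy': 215.30652263933646, 'R': array([[-0.02803838, -0.99934335, -0.02295017],
       [-0.98706873,  0.03130439, -0.15721119],
       [ 0.1578264 ,  0.01824545, -0.9872983 ]]), 't': array([0.0089501 , 0.57041497, 1.66379156])}
wrist {'fovy': 66.50610679340173, 'cx': 278.160689683442, 'cy': 208.49012094773838, 'R': array([[ 0.42343604,  0.90592084, -0.00305696],
       [ 0.85658053, -0.39927087,  0.32688311],
       [ 0.29490967, -0.14103262, -0.94505983]]), 't': array([-0.6237108 , -0.04411067,  0.38250654])}
```

View pics/top0.png

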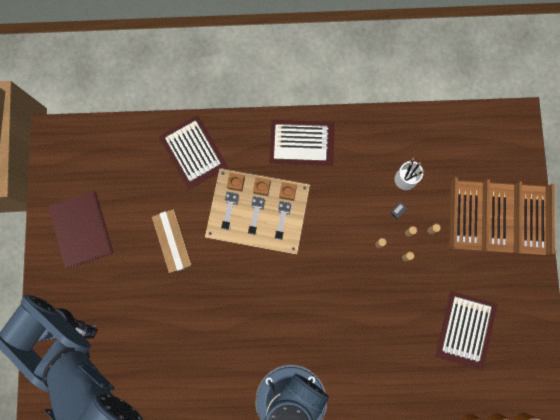

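View pics/scene0.png

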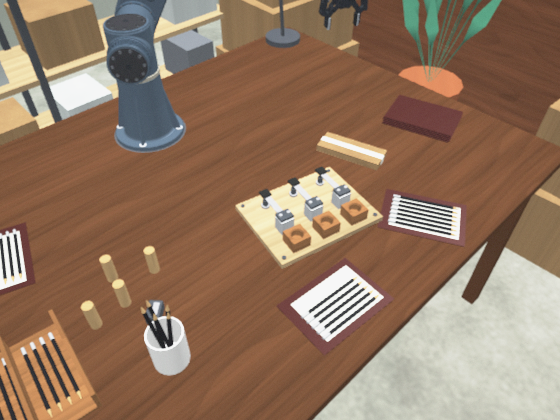

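View pics/wrist0.png

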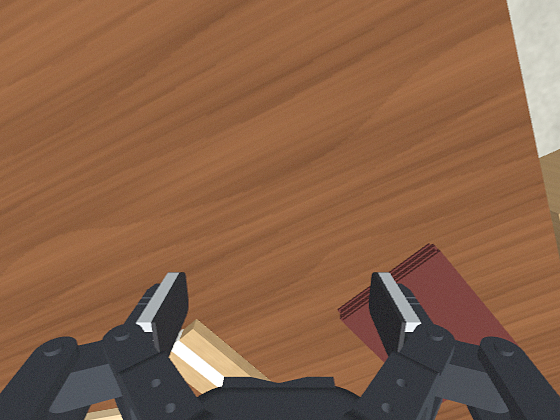

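The top view shows the jig at about (258,210), with dark pads near (226,226), (252,231) and (280,236). The sockets are near (236,182), (262,186) and (288,190). The leftmost peg is at about (381,243). Next I'll measure them.

```bash
cat > h.py <<'E'
import numpy as np, cv2
from station import manip
def K(c): return 210/np.tan(np.radians(c["fovy"])/2)
def ray(c,u,v,z):
    f=K(c); d=c["R"].T@np.array([(u-c["cx"])/f,(v-c["cy"])/f,1]); o=-c["R"].T@c["t"]
    return o+d*(z-o[2])/d[2]
def proj(c,X):
    p=c["R"]@np.asarray(X)+c["t"]; f=K(c); return np.array([c["cx"]+f*p[0]/p[2],c["cy"]+f*p[1]/p[2]])
def blobs(m,lo,hi):
    n,l,s,ce=cv2.connectedComponentsWithStats(m.astype(np.uint8)); return [(ce[i].round(2),s[i].tolist()) for i in range(1,n) if lo<=s[i][4]<=hi]
E
python3 - <<'E'
from h import *
im=cv2.imread("pics/top0.png"); c=manip.get_calibration("top")
x0,y0=200,160
crop=im[160:270,200:450]; cv2.imwrite("pics/topcrop.png",cv2.resize(crop,(750,330),interpolation=cv2.INTER_CUBIC))
for u,v in [(226,226),(252,231),(280,236)]: print("tip",ray(c,u,v,.063))
for u,v in [(236,182),(262,186),(288,190)]: print("sock",ray(c,u,v,.048))
g=im.max(axis=2); m=np.zeros(g.shape,bool); m[215:245,215:295]=g[215:245,215:295]<60
for b in blobs(m,10,200): print(b, ray(c,*b[0],.063))
h=cv2.cvtColor(im,cv2.COLOR_BGR2HSV); m=np.zeros(g.shape,bool); R=(slice(220,270),slice(365,445)); m[R]=(g[R]>120)
for b in blobs(m,10,400): print(b, ray(c,*b[0],.055))
E
```

```text
tip [0.53997223 0.18425787 0.063     ]
tip [0.52176903 0.10349161 0.063     ]
tip [0.50346827 0.01694487 0.063     ]
sock [0.68241782 0.15294743 0.048     ]
sock [0.66669412 0.0704491  0.048     ]
sock [ 0.65104285 -0.01166919  0.048     ]
(array([225.15, 224.76]), [222, 222, 7, 7, 33]) [0.54395392 0.18687179 0.063     ]
(array([251.91, 229.52]), [249, 227, 7, 6, 33]) [0.5264114  0.10368943 0.063     ]
(array([278.66, 234.62]), [276, 232, 6, 6, 32]) [0.50789812 0.02098574 0.063     ]
(array([434.36, 228.14]), [428, 224, 13, 9, 83]) [ 0.5142003  -0.46173908  0.055     ]
(array([411.17, 230.47]), [405, 226, 12, 9, 78]) [ 0.50915292 -0.3898165   0.055     ]
(array([381.08, 242.14]), [376, 238, 11, 9, 76]) [ 0.47569649 -0.29494653  0.055     ]
(array([408.41, 255.71]), [402, 251, 13, 9, 82]) [ 0.43123582 -0.37638717  0.055     ]
```

View pics/topcrop.png

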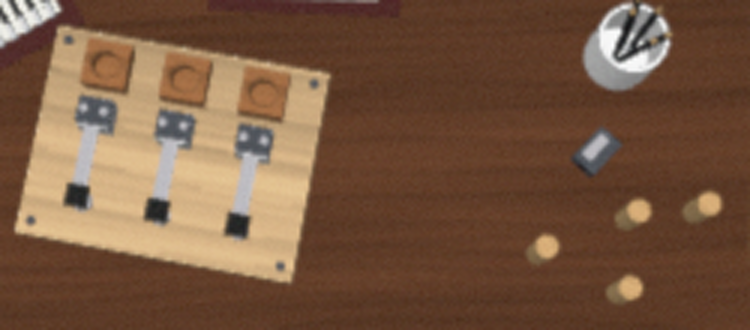

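Pad spacing comes out at 85 mm as it should, with jig yaw at about -0.21. I'll move over the jig with the jaws shut and refine the positions with the wrist camera.

Call:
arm_command:
  rows:
    - [[25, -49.5, 0], 0.025, 1]
    - [[25, -49.5, 0], 0.025, 1]
    - [[25, -49.5, 0], 0.025, 1]
    - [[25, -49.5, 0], 0.025, 1]
    - [[25, -49.5, 0], 0.025, 1]
    - [[25, -49.5, 0], 0.025, 1]
    - [[25, -49.5, 0], 0.025, 1]
    - [[25, -49.5, 0], 0.025, 1]
    - [[25, -49.5, 0], 0.025, 1]
    - [[0, 0, 0], 0, 1]
    - [[0, 0, 0], 0, 1]
    - [[0, 0, 0], 0, 1]

```text
t: 1.65
tcp_pos: [0.4889, 0.1217, 0.2422]
tool_rot: [0.105, 0.994, 0.0, -0.001]
force: [0.8, 0.7, 0.7]
finger_gap: 0.002
```

```bash
python3 - <<'E'
from h import *
s=manip.sense(); print(s["t"],s["tcp_pos"],s["tool_rot"],s["force"],s["finger_gap"])
c=manip.get_calibration("wrist"); im=manip.snapshot("wrist"); cv2.imwrite("pics/w1.png",im)
np.save("w1.npy",c,allow_pickle=True)
E
```

```text
1.65 [0.48894568 0.12170648 0.24216146] [ 1.05363100e-01  9.94433684e-01  7.39435793e-05 -5.09019740e-04] [0.78706119 0.72876988 0.74955439] 0.0016858071438171107
```

View pics/w1.png

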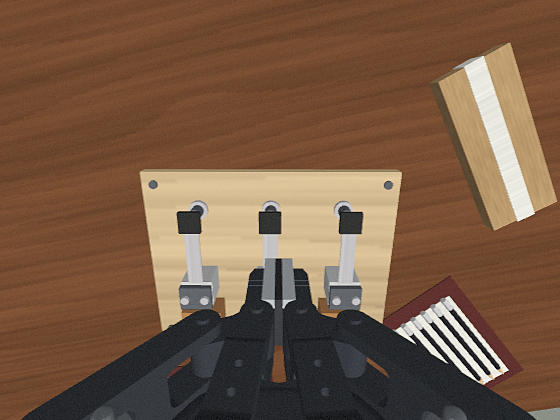

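The wrist view has the robot side at the top, so image right is the robot's left. The pads sit near (350,222), (270,222) and (190,222).

```bash
python3 - <<'E'
from h import *
c=np.load("w1.npy",allow_pickle=True).item(); im=cv2.imread("pics/w1.png")
g=im.max(axis=2); m=np.zeros(g.shape,bool); R=(slice(205,240),slice(165,375)); m[R]=g[R]<52
P=[]
for b in blobs(m,150,900):
    p=ray(c,*b[0],.063); P.append(p); print(b,p, np.array(b[1][2:4])*(np.linalg.norm(c["R"]@p+c["t"]))/K(c))
P=np.array(P); d=P[np.argmax(P[:,1])]-P[np.argmin(P[:,1])]; yaw=np.arctan2(-d[0],d[1]); print("yaw",yaw,np.linalg.norm(d))
ct=manip.get_calibration("top")
for p in P:
    s=p+.146*np.array([np.cos(yaw),np.sin(yaw),0]); s[2]=.048; print("sock pred",s,proj(ct,s), "tip in top",proj(ct,p))
E
```

```text
(array([188.79, 223.65]), [177, 211, 24, 23, 192]) [0.50930808 0.0213308  0.063     ] [0.02611981 0.02503149]
(array([268.72, 222.84]), [259, 211, 22, 23, 225]) [0.52587701 0.1033937  0.063     ] [0.02304397 0.02409142]
(array([349.08, 222.42]), [339, 211, 24, 23, 214]) [0.54293493 0.1856414  0.063     ] [0.02571458 0.02464314]
yaw -0.20186664400087584 0.1677162466693835
sock pred [ 0.65234341 -0.00794197  0.048     ] [286.81211929 189.63545576] tip in top [278.53717453 234.17171678]
sock pred [0.66891234 0.07412093 0.048     ] [260.83054386 185.35348955] tip in top [252.00806936 229.68759114]
sock pred [0.68597025 0.15636863 0.048     ] [234.91277255 180.94362678] tip in top [225.54726898 225.07166215]
```

Call:
arm_command:
  rows:
    - [[27, 32, -20], -0.01, 1]
    - [[27, 32, -40], 0, 1]
    - [[0, 0, -50], 0, 1]
    - [[0, 0, -40], 0, 1]
    - [[0, 0, -8], 0, 1]
    - [[0, 0, 0], 0, 1]
    - [[0, 0, 0], 0, 1]
  squeeze: 40

```text
t: 2.58
tcp_pos: [0.5452, 0.185, 0.0862]
tool_rot: [0.111, 0.994, 0.0, 0.002]
force: [0.9, -0.3, 0.1]
finger_gap: 0.002
```

```bash
python3 - <<'E'
from h import *
s=manip.sense(); print(s["t"],s["tcp_pos"],s["tool_rot"],s["force"],s["finger_gap"])
c=manip.get_calibration("wrist"); im=manip.snapshot("wrist"); cv2.imwrite("pics/w2.png",im)
print(proj(c,[.543,.186,.063]))
E
```

```text
2.575 [0.54517066 0.18497642 0.08617233] [1.10958214e-01 9.93823370e-01 4.52535263e-04 1.78281429e-03] [ 0.8605565  -0.30794911  0.1467327 ] 0.00233405121516659
[279.27177063 255.96525548]
```

View pics/w2.png

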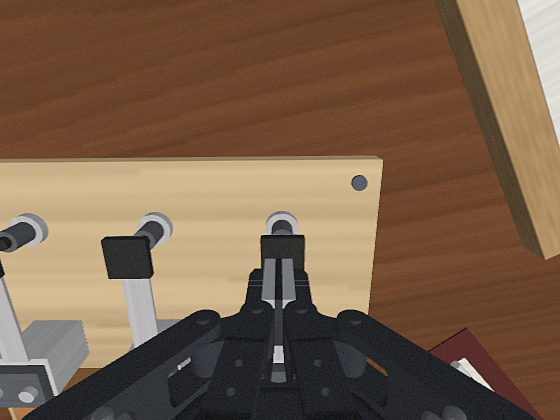

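The left pad, around (283,255), lies under the shut fingertips as predicted. Now I'll press it in small steps.

Call:
arm_command:
  rows:
    - [[-2, 1, -8], 0, 1]
    - [[0, 0, -4], 0, 1]
    - [[0, 0, -4], 0, 1]
    - [[0, 0, -3], 0, 1]
    - [[0, 0, 0], 0, 1]
    - [[0, 0, 0], 0, 1]

```text
t: 3.38
tcp_pos: [0.5416, 0.1856, 0.0658]
tool_rot: [0.111, 0.994, -0.0, -0.0]
force: [-1.0, 0.5, 6.9]
finger_gap: 0.004
```

Call:
arm_command:
  rows:
    - [[0, 0, -2], 0, 1]
    - [[0, 0, -2], 0, 1]
    - [[0, 0, 0], 0, 1]
    - [[0, 0, 0], 0, 1]

```text
t: 3.88
tcp_pos: [0.5417, 0.1856, 0.0623]
tool_rot: [0.111, 0.994, 0.0, -0.0]
force: [-2.3, -0.1, 9.6]
finger_gap: 0.003
```

Call:
arm_command:
  rows:
    - [[0, 0, -1], 0, 1]
    - [[0, 0, -1], 0, 1]
    - [[0, 0, 0], 0, 1]
    - [[0, 0, 0], 0, 1]

```text
t: 4.38
tcp_pos: [0.5419, 0.1856, 0.0607]
tool_rot: [0.111, 0.994, 0.0, 0.0]
force: [-3.5, -0.2, 13.0]
finger_gap: 0.004
```

Call:
arm_command:
  rows:
    - [[0, 0, -0.7], 0, 1]
    - [[0, 0, 0], 0, 1]
    - [[0, 0, 0], 0, 1]
    - [[0, 0, 0], 0, 1]

```text
t: 4.88
tcp_pos: [0.5419, 0.1856, 0.0603]
tool_rot: [0.111, 0.994, 0.0, 0.0]
force: [-4.8, -1.0, 13.0]
finger_gap: 0.0
```

Call:
arm_command:
  rows:
    - [[0, 0, -0.7], 0, 1]
    - [[0, 0, 0], 0, 1]
    - [[0, 0, 0], 0, 1]
    - [[0, 0, 0], 0, 1]

```text
t: 5.38
tcp_pos: [0.542, 0.1856, 0.0598]
tool_rot: [0.111, 0.994, 0.0, 0.0]
force: [-3.4, 0.5, 15.2]
finger_gap: -0.004
```

```bash
python3 - <<'E'
from h import *
s=manip.sense(); print(s["t"],s["tcp_pos"],s["force"])
c=manip.get_calibration("wrist"); im=manip.snapshot("wrist"); cv2.imwrite("pics/w3.png",im)
for z in (.063,.051): print(proj(c,[.530,.1885,z]))
s=manip.sense(); print(s["t"],s["tcp_pos"],s["force"])
E
```

```text
5.375 [0.54197894 0.18563779 0.05980807] [-3.37078265  0.51029554 15.20691227]
[278.69834631 263.58594052]
[278.68083446 251.57736076]
5.425 [0.54199381 0.18562948 0.05982739] [-4.19547901  0.46317727 14.64993892]
```

View pics/w3.png

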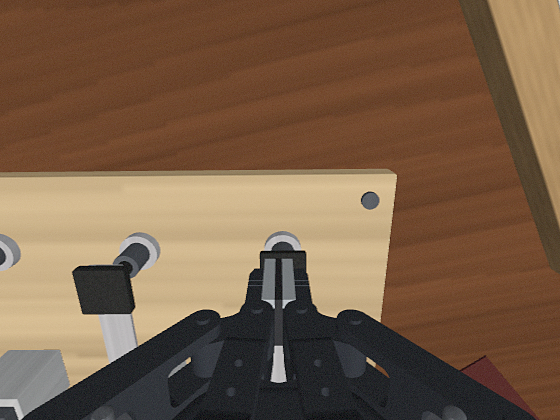

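The left pad's front edge is at row 251, which matches a tip 12 mm down (z = 0.051). About 15 N at the stop, and the force just before it was about 10 N, so this finger looks sound. Next is the middle one.

Call:
arm_command:
  rows:
    - [[0, 0, 25], 0, 1]
    - [[-4, -22, 10], 0, 1]
    - [[-8, -40, 0], 0, 1]
    - [[-4, -20, 0], 0, 1]
    - [[0, 0, -10], 0, 1]
    - [[0, 0, -10], 0, 1]
    - [[0, 0, -4], 0, 1]
    - [[0, 0, -3], 0, 1]
    - [[0, 0, -2], 0, 1]
    - [[0, 0, 0], 0, 1]
    - [[0, 0, 0], 0, 1]

```text
t: 6.8
tcp_pos: [0.5261, 0.104, 0.0646]
tool_rot: [0.11, 0.994, -0.0, 0.0]
force: [-1.8, -1.3, 9.6]
finger_gap: -0.001
```

Call:
arm_command:
  rows:
    - [[0, 0, -1.5], 0, 1]
    - [[0, 0, -1.5], 0, 1]
    - [[0, 0, 0], 0, 1]
    - [[0, 0, 0], 0, 1]

```text
t: 7.3
tcp_pos: [0.5263, 0.104, 0.0619]
tool_rot: [0.11, 0.994, -0.0, 0.001]
force: [-2.0, -2.2, 11.2]
finger_gap: 0.0
```

Call:
arm_command:
  rows:
    - [[0, 0, -1], 0, 1]
    - [[0, 0, -1], 0, 1]
    - [[0, 0, 0], 0, 1]
    - [[0, 0, 0], 0, 1]

```text
t: 7.8
tcp_pos: [0.5264, 0.104, 0.0605]
tool_rot: [0.11, 0.994, -0.0, 0.001]
force: [-3.0, -2.5, 14.8]
finger_gap: -0.002
```

Call:
arm_command:
  rows:
    - [[0, 0, -0.6], 0, 1]
    - [[0, 0, 0], 0, 1]
    - [[0, 0, 0], 0, 1]
    - [[0, 0, 0], 0, 1]

```text
t: 8.3
tcp_pos: [0.5265, 0.104, 0.0601]
tool_rot: [0.11, 0.994, -0.0, 0.001]
force: [-3.7, -2.7, 16.5]
finger_gap: -0.0
```

```bash
python3 - <<'E'
from h import *
s=manip.sense(); print(s["t"],s["tcp_pos"],s["force"])
c=manip.get_calibration("wrist"); im=manip.snapshot("wrist"); cv2.imwrite("pics/w4.png",im)
for z in (.063,.051): print(proj(c,[.514,.106,z]))
E
```

```text
8.3 [0.52647561 0.10401037 0.06009833] [-3.73095013 -2.74488496 16.53128552]
[276.63611476 262.71513212]
[276.7784637  250.75362637]
```

View pics/w4.png

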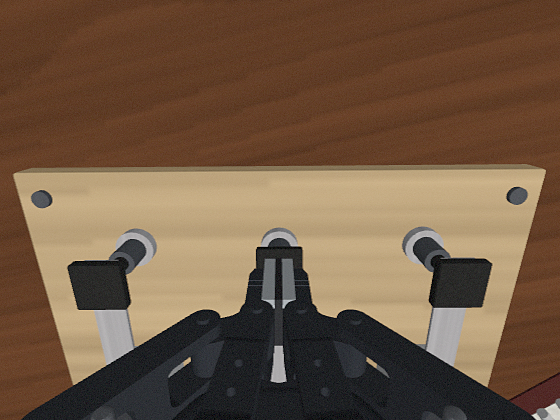

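The middle pad's front edge is at row 248, so it is down by the full 12 mm. It read 11.2 N before the stop and 16.5 N past it, so it is sound. Now the right finger.

Call:
arm_command:
  rows:
    - [[0, 0, 25], 0, 1]
    - [[-5, -23, 10], 0, 1]
    - [[-8, -40, 0], 0, 1]
    - [[-4, -20, 0], 0, 1]
    - [[0, 0, -10], 0, 1]
    - [[0, 0, -10], 0, 1]
    - [[0, 0, -4], 0, 1]
    - [[0, 0, -3], 0, 1]
    - [[0, 0, -2], 0, 1]
    - [[0, 0, 0], 0, 1]
    - [[0, 0, 0], 0, 1]

```text
t: 9.72
tcp_pos: [0.5086, 0.021, 0.0645]
tool_rot: [0.111, 0.994, 0.0, -0.0]
force: [-1.7, 3.3, 4.7]
finger_gap: -0.002
```

Call:
arm_command:
  rows:
    - [[0, 0, -1.5], 0, 1]
    - [[0, 0, -1.5], 0, 1]
    - [[0, 0, 0], 0, 1]
    - [[0, 0, 0], 0, 1]

```text
t: 10.22
tcp_pos: [0.5088, 0.0208, 0.0617]
tool_rot: [0.111, 0.994, 0.0, 0.0]
force: [-2.0, 5.3, 7.7]
finger_gap: 0.001
```

Call:
arm_command:
  rows:
    - [[0, 0, -1], 0, 1]
    - [[0, 0, -1], 0, 1]
    - [[0, 0, 0], 0, 1]
    - [[0, 0, 0], 0, 1]

```text
t: 10.72
tcp_pos: [0.509, 0.0208, 0.0603]
tool_rot: [0.111, 0.994, 0.0, 0.0]
force: [-2.5, 4.7, 11.7]
finger_gap: 0.004
```

```bash
python3 - <<'E'
from h import *
s=manip.sense(); print(s["t"],s["tcp_pos"],s["force"],s["ft_torque"])
c=manip.get_calibration("wrist"); im=manip.snapshot("wrist"); cv2.imwrite("pics/w5.png",im)
for z in (.063,.051): print(proj(c,[.497,.0235,z]))
E
```

```text
10.725 [0.50902038 0.02082706 0.0602542 ] [-2.51414367  4.68246453 11.73212857] [0.77183116 0.32286662 0.01211665]
[278.29225421 263.2005722 ]
[278.30014785 251.25453134]
```

View pics/w5.png

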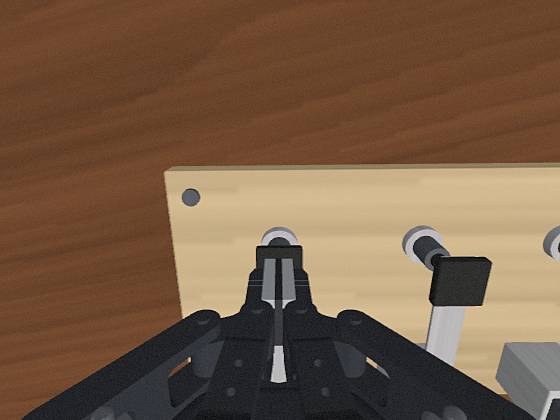

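The right pad's front edge is at row 247, so it is at its stop. It read only 4.7 N at the depth where the middle read 9.6 N and the left about 8 N. The right finger is the soft one, so now the plug. I'll open the jaws on the way up.

Call:
arm_command:
  rows:
    - [[0, 0, 40], 0, 1]
    - [[0, 0, 60], 0, 1]
    - [[-8, -40, 50], 0.03, 1]
    - [[-8, -40, 20], 0.03, 0]
    - [[-8, -40, 0], 0.03, 0]
    - [[-8, -40, 0], 0.03, -0.6]
    - [[-8, -40, 0], 0.03, -0.6]
    - [[-8, -40, 0], 0.03, -0.6]
    - [[-8, -40, 0], 0.03, -0.6]
    - [[-8, -36, 0], 0.03, -0.6]
    - [[0, 0, 0], 0, -0.6]
    - [[0, 0, 0], 0, -0.6]

```text
t: 12.28
tcp_pos: [0.4448, -0.2941, 0.2273]
tool_rot: [-0.008, 1.0, 0.0, -0.0]
force: [-0.2, 0.1, -0.3]
finger_gap: 0.8
```

```bash
python3 - <<'E'
from h import *
s=manip.sense(); print(s["t"],s["tcp_pos"],s["tool_rot"],s["force"],s["q"],s["finger_gap"])
c=manip.get_calibration("wrist"); im=manip.snapshot("wrist"); cv2.imwrite("pics/w6.png",im)
np.save("w6.npy",c,allow_pickle=True); print(proj(c,[.476,-.295,.07]),proj(c,[.476,-.295,.0]))
E
```

```text
12.275 [ 0.44478569 -0.2940519   0.2272853 ] [-8.18613952e-03  9.99966390e-01  2.71132432e-04 -3.62753466e-04] [-0.19916232  0.1198005  -0.25066242] [-7.93777457e-01  4.24400306e-01  1.67849336e+00 -1.67482837e-04
  1.03959317e+00 -2.38086134e+00] 0.7999110396381982
[277.02744488 222.81637883] [277.25608923 200.95082419]
```

View pics/w6.png

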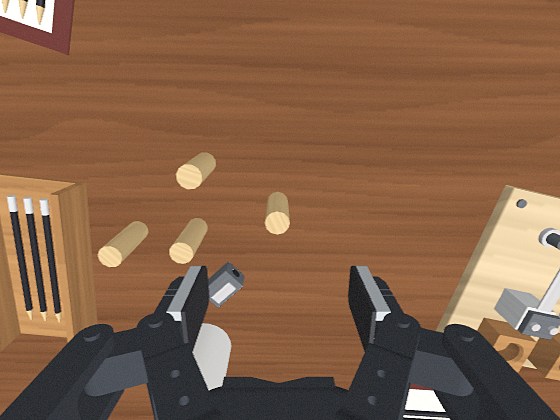

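The leftmost plug (image right is the robot's left) shows its top face around (277,220). The other pegs are at image left and well clear.

```bash
python3 - <<'E'
from h import *
c=np.load("w6.npy",allow_pickle=True).item(); im=cv2.imread("pics/w6.png")
cr=im[180:245,250:305]; cv2.imwrite("pics/pl.png",cv2.resize(cr,None,fx=8,fy=8,interpolation=cv2.INTER_NEAREST))
g=im.min(axis=2); print(im[185:240:4,277].tolist())
R=(slice(180,245),slice(250,305))
for th in (110,130,140):
    m=np.zeros(g.shape,bool); m[R]=g[R]>th
    for b in blobs(m,30,2000): print(th,b,ray(c,*b[0],.07))
E
```

```text
[[62, 94, 144], [63, 94, 149], [109, 148, 174], [103, 146, 171], [110, 150, 174], [101, 143, 169], [101, 143, 169], [165, 218, 250], [161, 215, 243], [157, 209, 240], [158, 213, 243], [167, 220, 251], [168, 222, 251], [66, 96, 144]]
110 (array([276.9 , 222.27]), [265, 210, 25, 25, 451]) [ 0.47543168 -0.29513283  0.07      ]
130 (array([276.94, 222.4 ]), [265, 211, 25, 23, 424]) [ 0.47556667 -0.29509183  0.07      ]
140 (array([277.07, 222.47]), [266, 212, 24, 22, 412]) [ 0.47563758 -0.29496433  0.07      ]
```

View pics/pl.png

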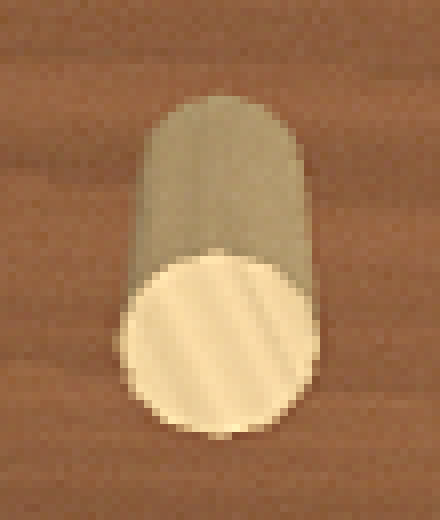

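Call:
arm_command:
  rows:
    - [[16, -0.5, 0], 0, -0.6]
    - [[15, -0.5, 0], 0, -0.6]
    - [[0, 0, -40], 0, -0.6]
    - [[0, 0, -50], 0, -0.6]
    - [[0, 0, -45], 0, -0.6]
    - [[0, 0, -25], 0, -0.6]
    - [[0, 0, -14], 0, -0.6]
    - [[0, 0, -5], 0, -0.6]
    - [[0, 0, 0], 0, -0.6]

```text
t: 13.45
tcp_pos: [0.4769, -0.2954, 0.0492]
tool_rot: [-0.009, 1.0, -0.0, 0.0]
force: [-0.1, 0.0, 0.3]
finger_gap: 0.798
```

```bash
python3 - <<'E'
from h import *
s=manip.sense(); print(s["t"],s["tcp_pos"],s["tool_rot"],s["force"],s["finger_gap"])
c=manip.get_calibration("wrist"); im=manip.snapshot("wrist"); cv2.imwrite("pics/w7.png",im)
E
```

```text
13.45 [ 0.47687586 -0.29541283  0.04918121] [-8.79833658e-03  9.99961102e-01 -4.23540269e-04  4.52913526e-04] [-0.08913327  0.03260833  0.30656709] 0.7982589632022868
```

View pics/w7.png

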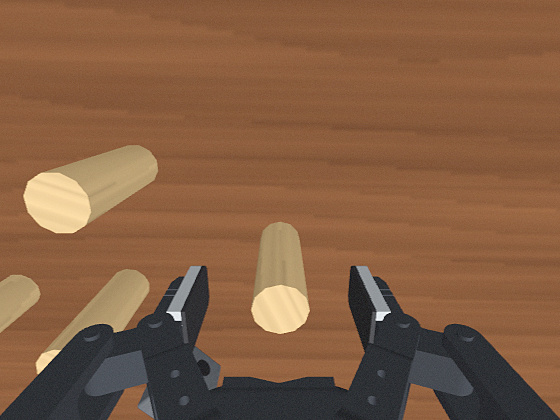

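The plug top, at (280,310), is centred between the jaws. Closing now.

Call:
arm_command:
  rows:
    - [[-1, 0, 0], 0, 0]
    - [[0, 0, 0], 0, 1]
    - [[0, 0, 0], 0, 1]
    - [[0, 0, 0], 0, 1]
    - [[0, 0, 0], 0, 1]
    - [[0, 0, 0], 0, 1]
  squeeze: 50

```text
t: 14.25
tcp_pos: [0.4754, -0.2955, 0.0494]
tool_rot: [-0.009, 1.0, -0.0, 0.0]
force: [0.3, 0.5, 5.5]
finger_gap: 0.266
```

Call:
arm_command:
  rows:
    - [[0, 0, 20], 0, 1]
    - [[0, 0, 45], 0, 1]
    - [[0, 0, 50], 0, 1]
    - [[10, 15, 40], 0, 1]
    - [[20, 32, 15], 0, 1]
    - [[23, 37, 0], 0, 1]
    - [[23, 37, 0], 0, 1]
    - [[23, 37, 0], 0, 1]
    - [[23, 37, 0], 0, 1]
    - [[23, 40, 0], 0, 1]
    - [[0, 0, 0], 0, 1]
    - [[0, 0, 0], 0, 1]

```text
t: 15.75
tcp_pos: [0.6196, -0.0603, 0.2182]
tool_rot: [-0.009, 1.0, -0.0, -0.001]
force: [-0.3, 0.7, -0.6]
finger_gap: 0.267
```

```bash
python3 - <<'E'
from h import *
s=manip.sense(); print(s["t"],s["tcp_pos"],s["tool_rot"],s["force"],s["finger_gap"])
c=manip.get_calibration("wrist"); im=manip.snapshot("wrist"); cv2.imwrite("pics/w8.png",im)
np.save("w8.npy",c,allow_pickle=True); print(proj(c,[.6523,-.008,.048]))
E
```

```text
15.75 [ 0.61956335 -0.06027271  0.21821407] [-8.90253550e-03  9.99960105e-01 -1.10932380e-04 -7.21184332e-04] [-0.28143571  0.72648374 -0.60251532] 0.2666075145497874
[329.66574478 220.53585633]
```

View pics/w8.png

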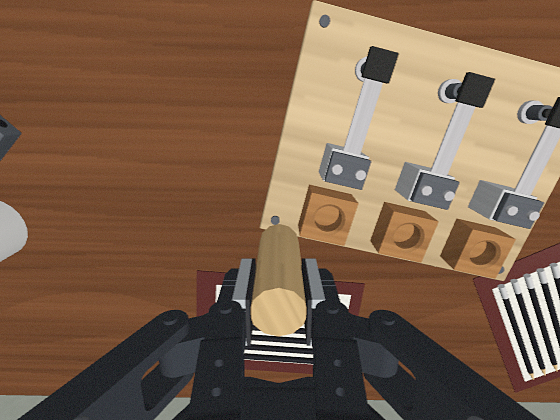

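The right lane's socket mouth is at about (330,216), close to the prediction of (329.7,220.5). The plug is held at (279,312). I'll refine both.

```bash
python3 - <<'E'
from h import *
c=np.load("w8.npy",allow_pickle=True).item(); im=cv2.imread("pics/w8.png")
x0,y0=255,180
cv2.imwrite("pics/s8.png",cv2.resize(im[180:345,240:375],None,fx=4.4,fy=3.6,interpolation=cv2.INTER_CUBIC))
# project chamfer circle predicted at radii 14,17
for r in (14,17):
    for a in (0,90,180,270):
        p=[.6523+r/1e3*np.cos(np.radians(a)),-.008+r/1e3*np.sin(np.radians(a)),.048]; print(r,a,proj(c,p).round(1))
# held plug: top face
g=im.min(axis=2); m=np.zeros(g.shape,bool); R=(slice(270,345),slice(245,312)); m[R]=g[R]>110
for b in blobs(m,100,9000): print(b); 
s=manip.sense(); zt=s["tcp_pos"][2]-.0494+.07; print(s["tcp_pos"],zt)
for b in blobs(m,100,9000): print(ray(c,*b[0],zt))
E
```

```text
14 0 [328.7 233.3]
14 90 [343.5 220.8]
14 180 [330.7 207.5]
14 270 [315.9 220.3]
17 0 [328.5 235.9]
17 90 [346.4 220.8]
17 180 [330.9 204.6]
17 270 [312.9 220.2]
(array([278.43, 313.13]), [251, 288, 55, 50, 2254])
(array([272.1 , 342.81]), [251, 340, 56, 5, 149])
[ 0.61943813 -0.06086472  0.21831025] 0.23891024618668025
[ 0.62078026 -0.06040225  0.23891025]
[ 0.63611085 -0.06285194  0.23891025]
```

View pics/s8.png

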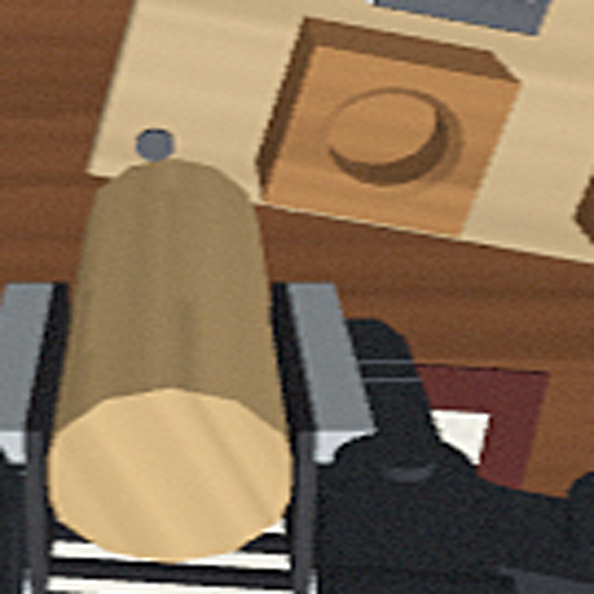

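```bash
python3 - <<'E'
from h import *
c=np.load("w8.npy",allow_pickle=True).item(); im=cv2.imread("pics/w8.png")
q=np.array([(318,45),(520,80),(462,235),(262,197)],float); q=q/[4.4,3.6]+[240,180]-0.4
P=np.array([ray(c,*p,.048) for p in q]); print(P.round(4)); print("centre",P.mean(0)); print([np.linalg.norm(P[i]-P[i-1]).round(4) for i in range(4)])
for b in [(328.5,218.5),(329.7,220.5)]: print(ray(c,*b,.048))
print("tip check")
g=im.max(axis=2); m=np.zeros(g.shape,bool); R=(slice(40,110),slice(360,500)); m[R]=g[R]<52
for b in blobs(m,150,1500): print(b, ray(c,*b[0],.063))
# vertical lean of held plug
s=manip.sense()['tcp_pos']
print("axis foot/top px",proj(c,[s[0]+.001,s[1],s[2]+.0206]),proj(c,[s[0]+.001,s[1],s[2]-.0494]))
E
```

```text
[[ 0.6227 -0.0276  0.048 ]
 [ 0.6319  0.0185  0.048 ]
 [ 0.6791  0.0095  0.048 ]
 [ 0.6681 -0.0383  0.048 ]]
centre [ 0.65044973 -0.00948921  0.048     ]
[np.float64(0.0466), np.float64(0.047), np.float64(0.0481), np.float64(0.049)]
[ 0.65012004 -0.00933366  0.048     ]
[ 0.65226047 -0.00796806  0.048     ]
tip check
(array([375.31,  65.68]), [361, 46, 34, 37, 236]) [0.50931008 0.01725702 0.063     ]
(array([468.27,  88.94]), [445, 72, 50, 35, 354]) [0.52579852 0.0975683  0.063     ]
axis foot/top px [277.33435446 312.42215635] [277.75492224 241.37003653]
```

Call:
arm_command:
  rows:
    - [[10, 17, 0], 0, 1]
    - [[10, 17, 0], 0, 1]
    - [[10, 17, -10], 0, 1]
    - [[0, 0, -40], 0, 1]
    - [[0, 0, -35], 0, 1]
    - [[0, 0, -18], 0, 1]
    - [[0, 0, -6], 0, 1]
    - [[0, 0, 0], 0, 1]
    - [[0, 0, 0], 0, 1]

```text
t: 16.92
tcp_pos: [0.6512, -0.0094, 0.1112]
tool_rot: [-0.009, 1.0, -0.0, 0.001]
force: [0.1, 0.3, -0.5]
finger_gap: 0.263
```

```bash
python3 - <<'E'
from h import *
s=manip.sense(); print(s["t"],s["tcp_pos"],s["tool_rot"],s["force"],s["finger_gap"])
for n in("wrist","scene"):
    c=manip.get_calibration(n); im=manip.snapshot(n); cv2.imwrite(f"pics/{n}9.png",im)
    print(proj(c,[.651,-.009,.048]))
    if n=="scene":
        cv2.imwrite("pics/scene9c.png",cv2.resize(im[170:270,240:380],None,fx=5,fy=5,interpolation=cv2.INTER_CUBIC))
    else: cv2.imwrite("pics/wrist9c.png",cv2.resize(im[200:340,200:360],None,fx=4,fy=4,interpolation=cv2.INTER_CUBIC))
E
```

```text
16.925 [ 0.65124062 -0.00938104  0.11115744] [-8.55735046e-03  9.99962371e-01 -2.72248425e-04  1.39784091e-03] [ 0.05730801  0.31319041 -0.48609818] 0.263072194594479
[279.33384401 230.64601789]
[296.64515768 233.60015194]
```

View pics/wrist9c.png

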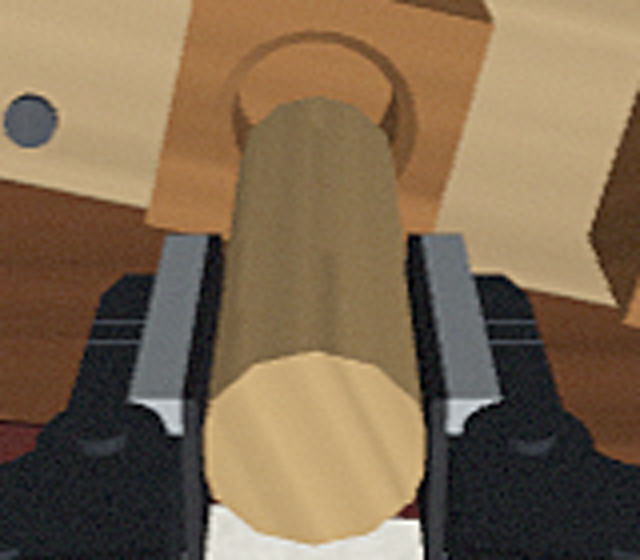

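View pics/scene9c.png

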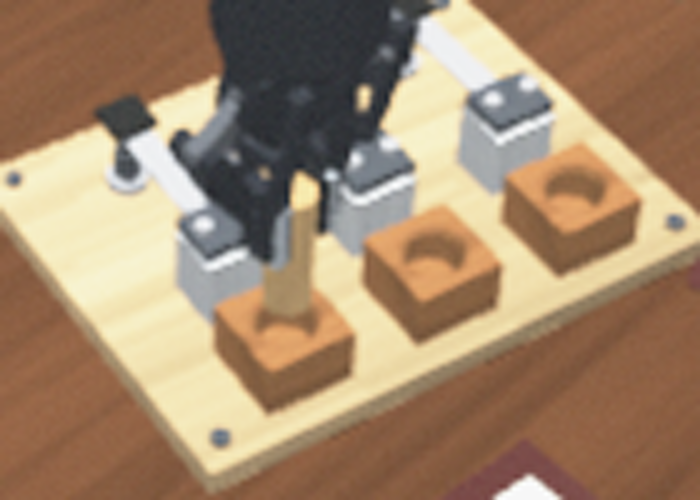

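The mouth's chamfer circle is centred at about (280,230) in the full picture, against a prediction of (279.3,230.6) for (0.651,-0.009). The foot sits over it, about 1 mm too far in x. Inserting.

Call:
arm_command:
  rows:
    - [[-1, 0, -6], 0, 1]
    - [[0, 0, -5], 0, 1]
    - [[0, 0, -4], 0, 1]
    - [[0, 0, -4], 0, 1]
    - [[0, 0, 0], 0, 1]

```text
t: 17.65
tcp_pos: [0.649, -0.0092, 0.0902]
tool_rot: [-0.009, 1.0, 0.0, -0.0]
force: [-0.8, -0.1, 0.5]
finger_gap: 0.268
```

Call:
arm_command:
  rows:
    - [[0, 0, -4], 0, 1]
    - [[0, 0, -4], 0, 1]
    - [[0, 0, -3], 0, 1]
    - [[0, 0, 0], 0, 1]

```text
t: 18.15
tcp_pos: [0.6491, -0.0092, 0.0794]
tool_rot: [-0.009, 1.0, 0.0, -0.0]
force: [-0.4, 0.1, 0.1]
finger_gap: 0.268
```

Call:
arm_command:
  rows:
    - [[0, 0, -1], 0, 1]
    - [[0, 0, -1], 0, 1]
    - [[0, 0, -0.5], 0, 1]
    - [[0, 0, 0], 0, 1]

```text
t: 18.65
tcp_pos: [0.6492, -0.0092, 0.0775]
tool_rot: [-0.009, 1.0, -0.0, 0.0]
force: [-0.6, 0.4, 1.4]
finger_gap: 0.267
```

Call:
arm_command:
  rows:
    - [[0, 0, -0.7], 0, 1]
    - [[0, 0, 0], 0, 1]
    - [[0, 0, 0], 0, 0.2]
    - [[0, 0, 0], 0, 0]
    - [[0, 0, 0], 0, -0.3]
    - [[0, 0, 0], 0, -0.3]
    - [[0, 0, 0], 0, -0.3]

```text
t: 19.52
tcp_pos: [0.6492, -0.0092, 0.0764]
tool_rot: [-0.009, 1.0, 0.0, -0.0]
force: [-0.1, 0.4, 0.5]
finger_gap: 0.654
```

```bash
python3 - <<'E'
from h import *
s=manip.sense(); print(s["t"],s["tcp_pos"],s["force"],s["finger_gap"])
im=manip.snapshot("wrist"); cv2.imwrite(f"pics/w10.png",im)
E
```

```text
19.525 [ 0.64915028 -0.00919424  0.07642724] [-0.09082661  0.4451289   0.47286837] 0.654442191022913
```

View pics/w10.png

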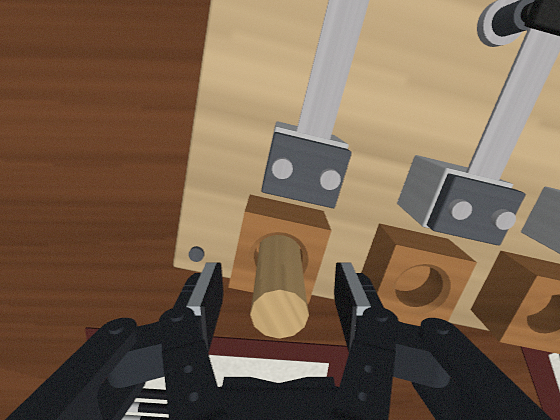

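The plug, with its top at (279,313), is standing in the right socket with both jaws clear of it. I'll retreat straight up, back off, and check.

Call:
arm_command:
  rows:
    - [[0, 0, 15], 0, -0.3]
    - [[0, 0, 30], 0, -0.3]
    - [[0, 0, 50], 0, -0.3]
    - [[0, 0, 50], 0, -0.3]
    - [[-20, -40, 0], 0, -0.3]
    - [[-20, -50, 0], 0, -0.3]
    - [[-20, -50, 0], 0, -0.3]
    - [[0, 0, 0], 0, -0.3]
    - [[0, 0, 0], 0, -0.3]

```text
t: 20.7
tcp_pos: [0.5894, -0.1492, 0.2224]
tool_rot: [-0.008, 1.0, 0.0, 0.001]
force: [0.4, 0.9, 0.7]
finger_gap: 0.647
```

```bash
python3 - <<'E'
from h import *
s=manip.sense(); print(s["t"],s["tcp_pos"],s["force"])
a=cv2.imread("pics/top0.png")
for n in("top","scene"):
    c=manip.get_calibration(n); im=manip.snapshot(n); cv2.imwrite(f"pics/{n}11.png",im)
    print(n,"top pred",proj(c,[.651,-.009,.098]))
    u,v=[int(x) for x in proj(c,[.651,-.009,.07])]
    cr=im[v-55:v+55,u-70:u+70]; cv2.imwrite(f"pics/{n}11c.png",cv2.resize(cr,None,fx=5,fy=5,interpolation=cv2.INTER_CUBIC))
    g=im.min(axis=2); m=np.zeros(g.shape,bool); R=(slice(v-30,v+15),slice(u-15,u+15)); m[R]=g[R]>135
    for b in blobs(m,8,800): print(b, ray(c,*b[0],.098))
E
```

```text
20.7 [ 0.5893629  -0.14915277  0.22238883] [0.35023268 0.89203689 0.67172494]
top top pred [286.77154079 186.73718402]
(array([287.96, 158.04]), [275, 158, 26, 2, 27]) [ 0.74172543 -0.0152119   0.098     ]
scene top pred [297.34710965 218.66759306]
```

View pics/scene11c.png

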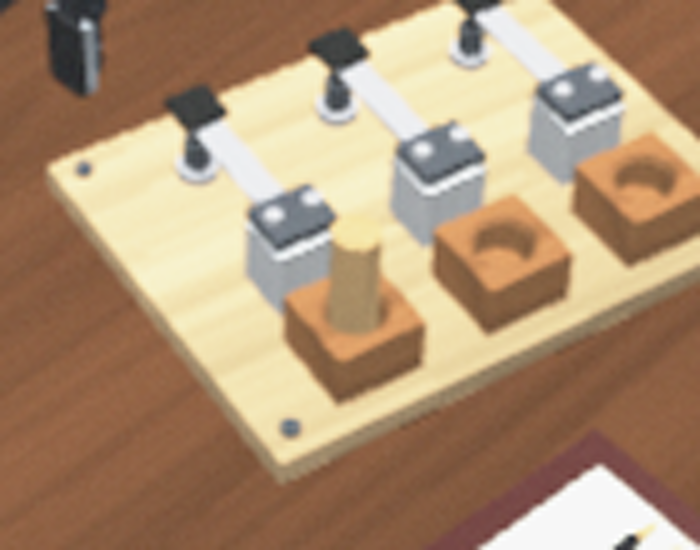

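View pics/top11.png

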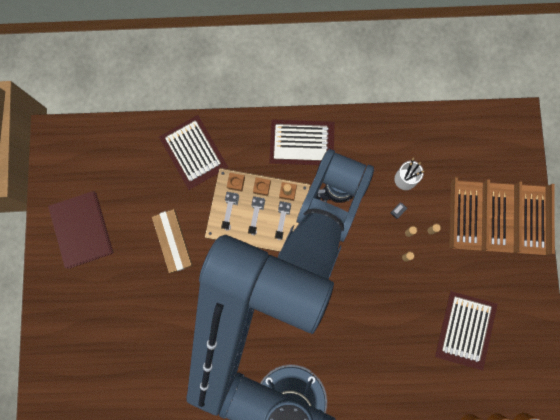

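The plug's top in the scene picture, around (298,217), matches the prediction of (297,219) for a top 98 mm up. It stands upright, all three fingers are up, and the cup, sharpener and box look unmoved in the top view. Handing in.

```bash
python3 -c "
from station import manip
print(manip.sign_off())"
```

```text
the job is handed in; nothing more can be done
None
```

The softest finger is the robot's right one. I seated the blanking plug in the socket behind it, let go, backed off and handed the job in at about 21 s. The sign-off reports no verdict.

| Finger | Force near 9.5 mm down | Deepest reading |
|---|---|---|
| Left | about 8 N (estimated between readings at 8.2 and 11.7 mm) | 15.2 N |
| Middle | 9.6 N | 16.5 N |
| Right | 4.7 N | 11.7 N |

- **Presses:** I pressed left, then middle, then right. Each time, the pad edge in the wrist picture agreed with a tip about 12 mm down, at the stop. The deepest readings are upward forces. With the sideways forces included, the highest was about 17 N, under the 20 N allowed.
- **Plug:** I used the leftmost peg. It met the socket floor at the expected height, with almost no force on the way in.
- **Last pictures:** The plug stands upright, its top within about 2 pixels of where a fully seated plug should show. All three fingers are back up, and the cup, sharpener and box look unmoved by eye.
- **Checks that failed or disagreed:** The socket position differed by 2 to 4 mm between measurements; I used a value between them, and the close-up of the mouth agreed with it. The final automatic search for the plug's top face found nothing usable, so I judged the seating by eye against the projected point. There was also about 5 N of sideways force while pressing the right finger, cause not found.

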